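Sort pin-refill tubes by heft and shut the stock drawer

ROBOT

A 6-joint arm with a two-finger parallel gripper is mounted at the origin on the work surface. World frame = base frame: x ahead of the robot, y to its left, z up, the work surface at z = 0. Lengths are in m, angles in rad, forces in N, time in s.
With the tool pointing down it reaches from about 0.25 to 0.8 m from the base axis. Payload 8.5 kg.
Tool frame: the origin (TCP) lies between the finger pads; the fingertips stand 8 mm ahead of it and the grasp point (between the pads) lies 11 mm behind it; z points along the fingers, y is the line along which they close (so a half turn about z gives the same grasp; the last joint's range is limited). The gripper opens to 85 mm and grips with 20 to 120 N. Pads are 22 mm wide; open, the fingers measure 114 mm over their backs; the gripper's body (76 mm by 85 mm) begins 54 mm behind the grasp point. The pads swing forward as they close: fully open they stand 13 mm farther back than shut.
Start: joints at [1.277, 0.238, -0.013, 1.319, 0, 1.571], TCP at [0.152, 0.502, 0.239] pointing down, gripper open.
Joint ranges: [-2.66, 2.66], [-1.03, 1.9], [-1.14, 1.46], [-1.82, 2.27], [-1.45, 1.34], [-3.14, 3.14]. Speed limits (rad/s): [2.22, 2.22, 2.79, 3.14, 3.14, 3.14].

INTERFACE

Orientations are given as a 3x3 rotation matrix whose columns are the frame's x, y, z axes.
In Python, from rig import * gives the robot as it stands.
- The arm moves only by the shell command python3 -m handwheel 'ROWS' [FORCE]. ROWS is JSON, a list of rows, each an object with "hand": the opening, from 0 (shut) to 1 (fully open); "slide": the shift along the tool's x, y, z in mm, a list of three; "angular": the turn, a rotation vector about the tool's x, y, z in rad, a list of three. A call has 1 to 5 rows; each row is the pose to reach, as a shift and turn from the pose commanded when the call began, along the tool's axes at that moment; what a row does not reach only later rows make up. A row lasts 1/10 s, in which the tool goes at most 50 mm and 8.59 degrees, less where a joint would pass 70% of its speed; a pose out of reach is approached as far as the arm can. A call with a gripper value outside its range is refused whole. The fingers move at their own pace and stop on an object; FORCE is the grip in N (left out, the last holds). Time passes only in rows, so rows that repeat a pose let the fingers close. It gives the time, the measured TCP pose, the force, the opening and the grip force at its end, in the units of the state.
- observe(): the state, without advancing time (a new reading comes with each control period).
- get_image(name): name is "scene" or "top" or "wrist"; returns the picture (480x640x3 uint8, red, green, blue); there is no depth.
- camera_info(name): a dict with "fx", "fy", "cx", "cy" (pixels), "pose" (4x4, takes a point from camera to world coordinates). Camera axes: x right, y up, looking along -z (the intrinsics and any distortion apply to the point x, -y, -z); pixel columns grow to the right and rows downward; lengths in m; the calibration is good to about 2 mm. A picture is of the moment at which its call begins: read the wrist's pose just before it. camera_info takes no time and is no camera call; for the wrist camera it gives the pose at the moment of the call.
- sign_off(): hands the job in; it is judged then, once.
The state is a dict: "time_s": time; "joint_pos": joint angles; "joint_vel": joint speeds; "tau": joint torques, N m; "ee_pos": TCP position; "tcp_rot": TCP orientation; "wrist_force": force on the tool from outside, world axes, zero at the start; "ft_torque": the same for the moment, N m; "width": finger opening in m; "gripper_force": force on a finger pad.
Only numpy, scipy, OpenCV 4.12 (cv2) and the standard library are available. Lean on these libraries where they do the work, as an engineer would, in place of code of your own. Each camera call takes 0.05 s, during which the arm holds its last target. There are 200 camera calls.

TASK

The three pin-refill tubes in the tilted rack look alike, but one is full, one part-used and one empty: go by their weight in the hand. Lay the full tube in the open stock drawer and slide the drawer fully shut, lay the empty one in the orange tub, and leave the part-used one lying in the rack as they lie now (any cradle). Set the tubes down rather than letting them drop, and leave the dish, the lock cylinder and the screwdriver where they are.

Things in the scene. Friction and masses are not known exactly. Their poses are not given: they have to be found in the camera images.
- tube_a: One of three identical-looking opaque closed tubes: grey cylinder 44 mm in diameter, 130 mm long, paper label band, orange cap on the last 26 mm (same diameter). Origin: middle of its axis; x runs along the axis to the cap. Rigid, evenly weighted. Starts lying in a rack cradle, cap end up and away from the robot, axis sloping 28 degrees.
- tube_b: As tube_a. Of the three tubes one is full (0.45 to 0.55 kg), one part-used (0.23 to 0.29 kg), one empty (0.08 to 0.10 kg); neither looks nor place tells which, only the weight.
- tube_c: As tube_a; see tube_b for the possible weights.
- rack: Wire caddy, fixed, 340 mm wide (y). Origin on the bench below its middle, x away from the robot, z up. Cradles at y = -95, 0, 95 mm slope up 28 degrees along +x; a tube lying in one has its middle at x 0, z 100 mm. Each is two 8 mm rods 26 mm apart, 22.5 mm below the tube's axis; open beside the tubes' middles. A blue strip stops their lower ends, 4 mm above the axis line.
- rack_bar (a point): Middle of the rack's 10 mm carrying bar (rubber grip 18 mm) along y, at rack x 30, z 223 mm, on uprights at y = +-165 mm. It stands over the tubes, so come and go square to them, the tool leaning 28 degrees back towards the robot; a tube lifted square to the slope clears the bar by 10 mm.
- drawer (a joint): Opening of the stock drawer in m: 0 fully shut, 0.21 fully open; starts 0.18 to 0.205 open. Slides with about 1.5 N of friction, no spring or catch; stays where it is left. It opens towards the unit's front (-x), so shutting pushes along the unit's +x.
- stock: Low blue steel stock unit, fixed, 300 mm (x) by 200 mm (y) by 106 mm high, origin on the bench at the middle of its front edge, front facing -x (towards the robot). One full-width drawer in its front.
- drawer_bay (a point): Point on the drawer's inner floor, 84 mm behind the front wall's inner face and midway in y (moves with it; axes as stock; 12 mm above the bench). Inside 268 mm (x) by 174 mm (y), walls 62 mm above the floor. Its grey front plate, 8 mm thick, top 92 mm above the bench, has its outer face 96 mm to -x of this point; when shut the plate sits against the unit, so at 0.18 m open some 175 mm of floor is clear.
- drawer_pull (a point): Middle of the drawer's dark bar pull: a 10 mm rod 100 mm long along y, 26 mm in front of the front plate's outer face and 58 mm above the bench.
- tub: Orange open-topped tub for empties, fixed, 200 mm (x) by 160 mm (y) by 70 mm high, walls 5 mm, origin under its middle.
- tub_in (a point): Middle of the tub's inner floor, 5 mm above the bench; inside 190 by 150 mm.
- dish: Bystander: round steel dish with a few pins, 110 mm across, 22 mm high, origin under its middle. Loose.
- lock_cylinder: Bystander: brass profile lock cylinder, 70 mm long (x), 33 mm high, origin under its middle. Loose.
- screwdriver: Bystander: screwdriver about 150 mm long lying along its x. Loose.
Mind the look-alikes: they are no part of the job. What is shaped like the tube_b but blue or red is not meant.

How it is judged:
At the end, for the whole second after the job is handed in: The full tube (resting weight over 3.9 N) lies on the drawer's floor and the drawer is shut to within 6 mm; the empty tube (resting weight under 1.8 N) lies on the tub's floor; the part-used tube lies in one of the rack's cradles at the rack's slope (within 15 mm in height and 0.1 rad); all at rest (((x of tube_a in the frame of drawer_bay between -0.085 and 0.085 m and y of tube_a in the frame of drawer_bay between -0.08 and 0.08 m and z of tube_a in the frame of drawer_bay between 0.015 and 0.03 m and contact force between tube_a and anything else above 3.9 N) or (x of tube_b in the frame of drawer_bay between -0.085 and 0.085 m and y of tube_b in the frame of drawer_bay between -0.08 and 0.08 m and z of tube_b in the frame of drawer_bay between 0.015 and 0.03 m and contact force between tube_b and anything else above 3.9 N) or (x of tube_c in the frame of drawer_bay between -0.085 and 0.085 m and y of tube_c in the frame of drawer_bay between -0.08 and 0.08 m and z of tube_c in the frame of drawer_bay between 0.015 and 0.03 m and contact force between tube_c and anything else above 3.9 N)) and ((x of tube_a in the frame of tub_in between -0.09 and 0.09 m and y of tube_a in the frame of tub_in between -0.07 and 0.07 m and z of tube_a in the frame of tub_in between 0.015 and 0.03 m and contact force between tube_a and anything else below 1.8 N) or (x of tube_b in the frame of tub_in between -0.09 and 0.09 m and y of tube_b in the frame of tub_in between -0.07 and 0.07 m and z of tube_b in the frame of tub_in between 0.015 and 0.03 m and contact force between tube_b and anything else below 1.8 N) or (x of tube_c in the frame of tub_in between -0.09 and 0.09 m and y of tube_c in the frame of tub_in between -0.07 and 0.07 m and z of tube_c in the frame of tub_in between 0.015 and 0.03 m and contact force between tube_c and anything else below 1.8 N)) and ((x of tube_a in the frame of rack between -0.025 and 0.025 m and y of tube_a in the frame of rack between -0.125 and 0.125 m and z of tube_a in the frame of rack between 0.085 and 0.115 m and angle between tube_a's own x axis and vertical between 0.97 and 1.19 rad) or (x of tube_b in the frame of rack between -0.025 and 0.025 m and y of tube_b in the frame of rack between -0.125 and 0.125 m and z of tube_b in the frame of rack between 0.085 and 0.115 m and angle between tube_b's own x axis and vertical between 0.97 and 1.19 rad) or (x of tube_c in the frame of rack between -0.025 and 0.025 m and y of tube_c in the frame of rack between -0.125 and 0.125 m and z of tube_c in the frame of rack between 0.085 and 0.115 m and angle between tube_c's own x axis and vertical between 0.97 and 1.19 rad)) and value of joint drawer below 0.006 m and linear speed of each of tube_a, tube_b, tube_c below 0.03 m/s); the robot touches nothing.
It fails at once if a tube is let fall (moving faster than 0.6 m/s while no finger holds it: a drop of about 20 mm) ((linear speed of tube_a above 0.6 m/s and contact force between the fingers and tube_a below 0.05 N) or (linear speed of tube_b above 0.6 m/s and contact force between the fingers and tube_b below 0.05 N) or (linear speed of tube_c above 0.6 m/s and contact force between the fingers and tube_c below 0.05 N)).
It fails at once if a bystander (dish, lock cylinder, screwdriver) is shifted more than 20 mm (distance of any of dish, lock_cylinder, screwdriver from where it was at the start of the episode above 0.02 m).
It also fails if it takes over 72 s, if anything falls off the work surface, if the arm or the gripper's body presses on something with over 40 N, if the wrist force passes 120 N, or if a joint passes its speed limit or range.

## Working session

There is one attempt and no reset: what is moved stays moved. The work goes in short steps, Python scripts to look and compute and a shell command to move; the robot and the scene stay as the last step left them, time stands still between calls to the robot, and variables do not carry over. Pictures are saved under pics/ and viewed, at most 10 in all, crops included, and the job is handed in when it is done.

```bash
mkdir -p pics; ls; python3 - <<'E'
from rig import *
import cv2
for n in ("scene","top"):
    cv2.imwrite(f"pics/{n}0.png",get_image(n)[:,:,::-1])
    c=camera_info(n); print(n,c)
s=observe();print(s)
E
```

```text
pics
scene {'fx': 607.1446376276485, 'fy': 607.1446376276485, 'cx': 310.1856875946319, 'cy': 246.37571625232826, 'pose': array([[-0.85882977, -0.44329436,  0.25671293,  0.9015693 ],
       [ 0.51218094, -0.73422314,  0.44563109,  0.75123617],
       [-0.00906117,  0.51420471,  0.85761962,  1.46284613],
       [ 0.        ,  0.        ,  0.        ,  1.        ]])}
top {'fx': 591.949097219589, 'fy': 591.949097219589, 'cx': 336.79184379991136, 'cy': 237.9807250812613, 'pose': array([[ 0.02862892,  0.99501219, -0.09555696,  0.39162726],
       [-0.99952714,  0.02742302, -0.0139094 ,  0.04723416],
       [-0.01121957,  0.09590998,  0.99532678,  1.4271869 ],
       [ 0.        ,  0.        ,  0.        ,  1.        ]])}
{'time_s': 0.1, 'joint_pos': array([ 1.27700297e+00,  2.38740331e-01, -1.41024769e-02,  1.31919158e+00,
        3.43183816e-05,  1.57074926e+00]), 'joint_vel': array([-0.00101169, -0.00088681,  0.00105797,  0.00022981,  0.00026338,
       -0.00025345]), 'tau': array([-1.82271186e-03, -5.39722502e+01,  3.46998668e+01,  1.34117881e-02,
       -1.26483137e-04, -1.51910416e-05]), 'ee_pos': array([0.15192835, 0.50219713, 0.23875792]), 'tcp_rot': array([[-9.57165880e-01,  2.89539850e-01, -3.91372569e-04],
       [ 2.89540113e-01,  9.57165159e-01, -1.17507680e-03],
       [ 3.43766268e-05, -1.23806148e-03, -9.99999233e-01]]), 'wrist_force': array([-0.17569592, -0.14566442,  0.04672184]), 'ft_torque': array([-0.0143666 ,  0.04170679, -0.05094478]), 'gripper_force': 0.0, 'width': 0.08541721266471675}
```

View pics/top0.png

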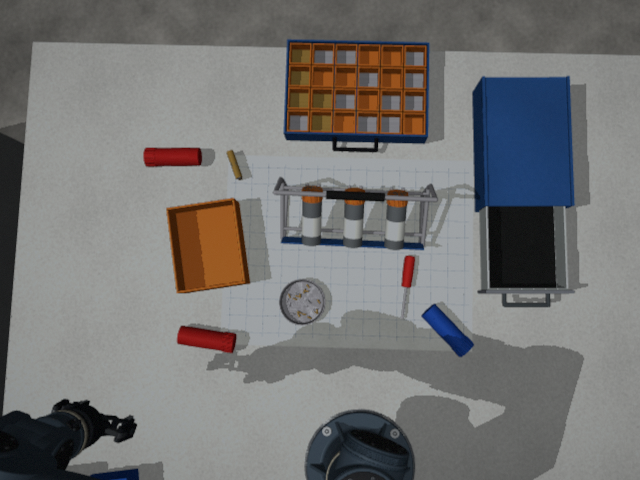

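View pics/scene0.png

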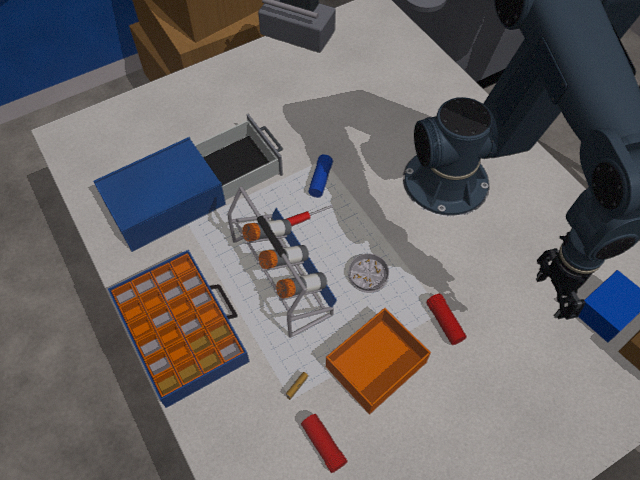

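The top view shows the rack at (355,215) with its tubes at columns 312, 353 and 396. The tub is at (208,245), the open drawer at (525,250) with its pull at (527,300), the dish at (302,301), the screwdriver at (406,285) and the lock cylinder at (234,165). Red and blue decoys lie around them.

```bash
cat > h.py <<'E'
from rig import *
import cv2, numpy as np
from scipy.spatial.transform import Rotation as R
def ray(n,uv):
    c=camera_info(n);u=np.atleast_2d(np.array(uv,float));P=c["pose"]
    d=np.c_[(u[:,0]-c["cx"])/c["fx"],-(u[:,1]-c["cy"])/c["fy"],-np.ones(len(u))]@P[:3,:3].T
    return P[:3,3],d
def onz(n,uv,z):
    o,d=ray(n,uv); return o+d*((z-o[2])/d[:,2])[:,None]
def tri(uvt,uvs):
    A=np.zeros((3,3));b=np.zeros(3)
    for n,u in(("top",uvt),("scene",uvs)):
        o,d=ray(n,u);d=d[0]/np.linalg.norm(d[0]);M=np.eye(3)-np.outer(d,d);A+=M;b+=M@o
    return np.linalg.solve(A,b)
def big(mask,box):
    m=np.zeros_like(mask);x0,y0,x1,y1=box;m[y0:y1,x0:x1]=mask[y0:y1,x0:x1]
    cs,_=cv2.findContours(m,cv2.RETR_EXTERNAL,cv2.CHAIN_APPROX_NONE)
    return max(cs,key=cv2.contourArea)
E
python3 - <<'E'
from h import *
np.set_printoptions(precision=4,suppress=True)
I={n:cv2.imread(f"pics/{n}0.png") for n in("top","scene")}
H={n:cv2.cvtColor(I[n],cv2.COLOR_BGR2HSV) for n in I}
def m(n,lo,hi): return cv2.inRange(H[n],lo,hi)
blue=m("top",(100,100,40),(125,255,255)); org=m("top",(5,120,60),(20,255,255)); blk=m("top",(0,0,0),(180,255,50))
bs=m("scene",(0,0,0),(180,255,50))
def rect(c,n,z):
    r=cv2.minAreaRect(c);p=onz(n,cv2.boxPoints(r),z);print(r);print(p[:,:2],p.mean(0));return r
print("grip top");g=rect(big(blk,(315,180,395,210)),"top",.232)
print("grip scene");gs=cv2.minAreaRect(big(bs,(240,205,300,265)));print(gs,"tri",tri(g[0],gs[0]))
print("strip");rect(big(blue,(275,225,430,255)),"top",.075)
print("stock");c=big(blue,(460,65,590,215));rect(c,"top",.106)
a=cv2.approxPolyDP(c,4,True)[:,0];print(a,onz("top",a,.106)[:,:2])
print("tub");c=big(org,(155,190,255,300));rect(c,"top",.07)
a=cv2.approxPolyDP(c,4,True)[:,0];print(a,onz("top",a,.07)[:,:2])
for x0,x1 in((298,326),(340,368),(384,410)):
    print("cap");rect(big(org,(x0,180,x1,212)),"top",.13)
print("pull");rect(big(m("top",(0,0,0),(180,255,85)),(496,294,556,312)),"top",.058)
big_=cv2.resize(I["top"][170:320,260:590],None,fx=2.4,fy=2.4,interpolation=cv2.INTER_CUBIC);cv2.imwrite("pics/c1.png",big_)
E
```

```text
grip top
((355.0907287597656, 195.50411987304688), (58.07639694213867, 8.26419448852539), 2.6025619506835938)
[[ 0.5871  0.0885]
 [ 0.6042  0.0883]
 [ 0.6019 -0.0303]
 [ 0.5848 -0.0299]] [0.5945 0.0291 0.232 ]
grip scene
((270.5789489746094, 235.57167053222656), (44.825843811035156, 7.177995204925537), 58.172550201416016) tri [0.5962 0.0292 0.2195]
strip
((373.0, 244.0), (6.0, 24.0), 90.0)
[[ 0.516   0.0104]
 [ 0.5175 -0.0445]
 [ 0.5037 -0.0448]
 [ 0.5022  0.0101]] [ 0.5099 -0.0172  0.075 ]
stock
((522.0960083007812, 142.39633178710938), (133.75059509277344, 99.04244232177734), 87.81835174560547)
[[ 0.8971 -0.2297]
 [ 0.9116 -0.456 ]
 [ 0.6022 -0.4646]
 [ 0.5877 -0.2433]] [ 0.7496 -0.3484  0.106 ]
[[568  76]
 [482  77]
 [473  92]
 [476 211]
 [485 205]
 [574 204]] [[ 0.906  -0.4536]
 [ 0.8989 -0.257 ]
 [ 0.8629 -0.2366]
 [ 0.5879 -0.2452]
 [ 0.6021 -0.2653]
 [ 0.6097 -0.4644]]
tub
((207.2314453125, 245.23583984375), (87.36022186279297, 73.21869659423828), 82.40535736083984)
[[0.5837 0.4668]
 [0.611  0.299 ]
 [0.4113 0.2635]
 [0.3845 0.429 ]] [0.4976 0.3646 0.07  ]
[[234 199]
 [167 208]
 [177 292]
 [245 283]
 [246 259]
 [242 261]
 [242 229]
 [238 231]] [[0.6063 0.3075]
 [0.581  0.4624]
 [0.3876 0.4285]
 [0.4126 0.2734]
 [0.4676 0.2735]
 [0.4628 0.2825]
 [0.5367 0.2858]
 [0.5318 0.2948]]
cap
((311.5, 199.0), (6.0, 19.0), 90.0)
[[0.6076 0.1452]
 [0.6087 0.103 ]
 [0.5952 0.1026]
 [0.5941 0.1447]] [0.6014 0.1239 0.13  ]
cap
((354.5, 202.0), (4.0, 19.0), 90.0)
[[0.6011 0.0496]
 [0.6023 0.0076]
 [0.5933 0.0073]
 [0.5922 0.0494]] [0.5972 0.0285 0.13  ]
cap
((396.5, 203.0), (6.0, 19.0), 90.0)
[[ 0.6036 -0.0433]
 [ 0.6048 -0.0853]
 [ 0.5914 -0.0855]
 [ 0.5902 -0.0436]] [ 0.5975 -0.0644  0.13  ]
pull
((526.0, 300.0), (12.0, 48.0), 90.0)
[[ 0.4044 -0.3165]
 [ 0.4075 -0.4262]
 [ 0.3802 -0.426 ]
 [ 0.377  -0.3165]] [ 0.3923 -0.3713  0.058 ]
```

View pics/c1.png

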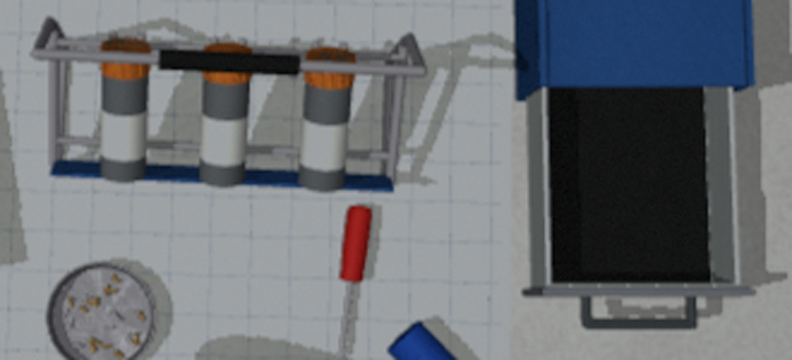

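The crop shows all three tubes and the strip clearly. The rack is yawed about -0.02 rad, with its origin near (0.566, 0.030). Next I'll work out the moves.

```bash
cat >> h.py <<'E'
np.set_printoptions(precision=4,suppress=True)
t=np.radians(28);TH=-0.02
RK=np.array([.566,.030,0]);RZ=R.from_euler('z',TH).as_matrix()
RT=RZ@np.array([[-np.cos(t),0,np.sin(t)],[0,1,0],[-np.sin(t),0,-np.cos(t)]])
def tube(y,n=0,a=0):  # grasp point pose in rack -> TCP
    return RK+RZ@np.array([0,y,.1])+RT@np.array([-a,0,-n+.011])
def delta(p,M,p0=None,M0=None):
    s=observe();p0=s["ee_pos"] if p0 is None else p0;M0=s["tcp_rot"] if M0 is None else M0
    print("slide mm",1000*M0.T@(p-p0),"ang",R.from_matrix(M0.T@M).as_rotvec(),"from",p0)
E
python3 - <<'E'
from h import *
delta(tube(.095,.16),RT)
print(tube(.095,.16),tube(.095))
uv=np.array([[281.7,240],[423.3,247.1]]);print(onz("top",uv,.075))
E
```

```text
slide mm [-440.0266 -259.5195    7.5049] ang [-0.0681 -0.4858 -0.268 ] from [0.1519 0.5022 0.2388]
[0.498  0.1264 0.2316] [0.5731 0.1249 0.0903]
[[ 0.5133  0.1925  0.075 ]
 [ 0.5059 -0.1323  0.075 ]]
```

```bash
python3 -m handwheel '[{"hand":0.9,"slide":[-44,-26,-10],"angular":[-0.007,-0.05,-0.027]},{"hand":0.9,"slide":[-88,-52,-20],"angular":[-0.014,-0.097,-0.054]},{"hand":0.9,"slide":[-132,-78,-20],"angular":[-0.02,-0.146,-0.08]},{"hand":0.9,"slide":[-176,-104,-20],"angular":[-0.027,-0.194,-0.107]},{"hand":0.9,"slide":[-220,-130,-15],"angular":[-0.034,-0.243,-0.134]}]' 40
python3 - <<'E'
from h import *
delta(tube(.095,.16),RT)
E
```

```text
time_s: 0.6
ee_pos: [0.3209, 0.3186, 0.2552]
tcp_rot: [[-0.957, 0.155, 0.244], [0.154, 0.988, -0.021], [-0.244, 0.017, -0.969]]
wrist_force: [0.8, 1.0, 1.0]
width: 0.0769
gripper_force: 0.0
slide mm [-193.3576 -162.8391   70.2624] ang [-0.0327 -0.2401 -0.1329] from [0.3209 0.3186 0.2552]
```

```bash
python3 -m handwheel '[{"hand":0.9,"slide":[-38,-32,14],"angular":[-0.007,-0.05,-0.027]},{"hand":0.9,"slide":[-77,-64,28],"angular":[-0.013,-0.096,-0.053]},{"hand":0.9,"slide":[-115,-97,42],"angular":[-0.02,-0.144,-0.08]},{"hand":0.9,"slide":[-154,-130,56],"angular":[-0.026,-0.192,-0.106]},{"hand":0.9,"slide":[-180,-150,65],"angular":[-0.032,-0.235,-0.13]}]'
python3 -m handwheel '[{"hand":0.9,"slide":[0,0,0],"angular":[0,0,0]},{"hand":0.9,"slide":[0,0,0],"angular":[0,0,0]}]'
python3 - <<'E'
from h import *
delta(tube(.095,.16),RT)
import time
cv2.imwrite("pics/w1.png",get_image("wrist")[:,:,::-1])
delta(tube(.095,0),RT);print(observe()["wrist_force"],observe()["joint_pos"])
c=camera_info("wrist");print(c)
for a in(-.065,.065):
  q=c["pose"];X=RK+RZ@np.array([0,.095,.1])+RT@np.array([-a,0,-.022]);p=q[:3,:3].T@(X-q[:3,3]);print(c["cx"]+c["fx"]*p[0]/-p[2],c["cy"]-c["fy"]*p[1]/-p[2])
E
```

```text
time_s: 1.1
ee_pos: [0.4851, 0.1401, 0.2327]
tcp_rot: [[-0.885, 0.024, 0.465], [0.021, 1.0, -0.011], [-0.465, -0.0, -0.885]]
wrist_force: [0.5, 1.0, 0.3]
width: 0.0769
gripper_force: 0.0
time_s: 1.3
ee_pos: [0.4841, 0.1412, 0.2324]
tcp_rot: [[-0.887, 0.027, 0.461], [0.025, 1.0, -0.012], [-0.462, 0.001, -0.887]]
wrist_force: [0.4, 0.2, -0.2]
width: 0.0763
gripper_force: 0.0
slide mm [-12.2462 -14.4095   7.2864] ang [-0.0025 -0.0089 -0.007 ] from [0.4841 0.1412 0.2324]
slide mm [-13.5792 -15.1807 167.5569] ang [-0.0015 -0.0087 -0.0055] from [0.4841 0.1422 0.2327]
[-0.4694  0.2714 -0.0798] [ 0.3976 -0.0963 -0.5246  0.6989 -0.1898  0.3806]
{'fx': 340.6865211591599, 'fy': 340.6865211591599, 'cx': 320.5255945014542, 'cy': 242.99401348770675, 'pose': array([[ 0.0266, -0.7156, -0.698 ,  0.356 ],
       [ 0.9996,  0.0199,  0.0176,  0.1453],
       [ 0.0013, -0.6982,  0.7159,  0.317 ],
       [ 0.    ,  0.    ,  0.    ,  1.    ]])}
300.6930952461527 171.2776520173337
304.0432397194689 321.32845229555414
```

View pics/w1.png

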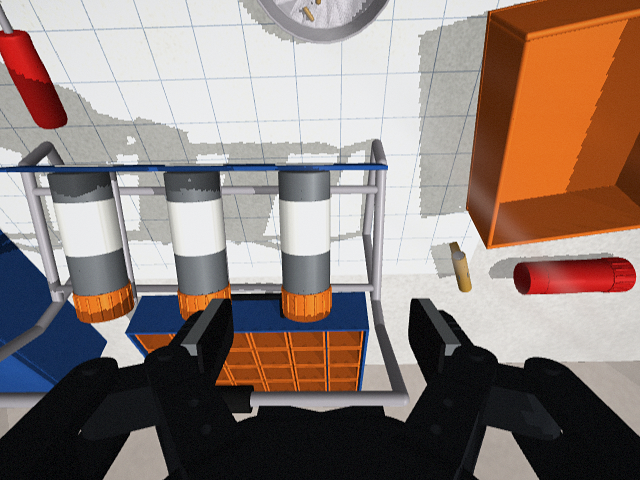

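The left tube spans (304,171) to (306,320), which matches the prediction to within about 2 mm. I'll correct sideways and descend square to the slope.

```bash
python3 -m handwheel '[{"hand":0.9,"slide":[-13,-13,7],"angular":[-0.002,-0.009,-0.006]},{"hand":0.9,"slide":[-13,-13,40],"angular":[-0.002,-0.009,-0.006]},{"hand":0.9,"slide":[-13,-13,80],"angular":[-0.002,-0.009,-0.006]},{"hand":0.9,"slide":[-13,-13,110],"angular":[-0.002,-0.009,-0.006]},{"hand":0.9,"slide":[-13,-13,125],"angular":[-0.002,-0.009,-0.006]}]'
python3 -m handwheel '[{"hand":0.9,"slide":[0,0,0],"angular":[0,0,0]}]'
python3 - <<'E'
from h import *
delta(tube(.097,0),RT);print(observe()["wrist_force"])
E
```

```text
time_s: 1.85
ee_pos: [0.5528, 0.1293, 0.1255]
tcp_rot: [[-0.884, 0.016, 0.468], [0.014, 1.0, -0.008], [-0.468, -0.001, -0.884]]
wrist_force: [-0.3, -0.6, -0.2]
width: 0.0769
gripper_force: 0.0
time_s: 1.95
ee_pos: [0.5525, 0.1291, 0.1257]
tcp_rot: [[-0.884, 0.016, 0.467], [0.014, 1.0, -0.008], [-0.467, -0.001, -0.884]]
wrist_force: [-0.5, 1.2, -0.5]
width: 0.0772
gripper_force: 0.0
slide mm [-1.7255 -1.8812 40.9409] ang [ 0.001  -0.0028  0.0039] from [0.5525 0.1291 0.1257]
[-0.5232  1.1827 -0.4821]
```

```bash
python3 -m handwheel '[{"hand":0.9,"slide":[-2,-2,20],"angular":[0,0,0]},{"hand":0.9,"slide":[-2,-2,35],"angular":[0,0,0]},{"hand":0.9,"slide":[-2,-2,41],"angular":[0,0,0]},{"hand":0.9,"slide":[-2,-2,41],"angular":[0,0,0]}]'
python3 -m handwheel '[{"hand":0.3,"slide":[0,0,0],"angular":[0,0,0]},{"hand":0.3,"slide":[0,0,0],"angular":[0,0,0]},{"hand":0.3,"slide":[0,0,0],"angular":[0,0,0]},{"hand":0.3,"slide":[0,0,0],"angular":[0,0,0]}]' 40
```

```text
time_s: 2.35
ee_pos: [0.5742, 0.1263, 0.0929]
tcp_rot: [[-0.882, 0.017, 0.47], [0.015, 1.0, -0.008], [-0.47, 0.0, -0.883]]
wrist_force: [0.3, 0.6, -0.1]
width: 0.0767
gripper_force: 0.0
time_s: 2.75
ee_pos: [0.5745, 0.1251, 0.094]
tcp_rot: [[-0.881, 0.019, 0.472], [0.016, 1.0, -0.009], [-0.472, -0.0, -0.882]]
wrist_force: [-5.9, -2.9, 7.6]
width: 0.0428
gripper_force: 39.2
```

```bash
cat >> h.py <<'E'
def weigh(k=10):
    F=[]
    for _ in range(k): get_image("wrist");F.append(observe()["wrist_force"])
    print("F",np.mean(F,0),"sd",np.std(F,0),observe()["width"],observe()["gripper_force"],observe()["time_s"])
E
python3 -m handwheel '[{"hand":0.3,"slide":[0,0,-8],"angular":[0,0,0]},{"hand":0.3,"slide":[0,0,-18],"angular":[0,0,0]},{"hand":0.3,"slide":[0,0,-25],"angular":[0,0,0]},{"hand":0.3,"slide":[0,0,-25],"angular":[0,0,0]}]'
python3 -c "
from h import *
weigh()"
```

```text
time_s: 3.15
ee_pos: [0.5624, 0.1257, 0.116]
tcp_rot: [[-0.882, 0.018, 0.471], [0.016, 1.0, -0.008], [-0.471, 0.0, -0.882]]
wrist_force: [1.8, -0.4, -2.4]
width: 0.0428
gripper_force: 42.6
F [ 2.3734  0.558  -1.7365] sd [0.3347 0.4368 0.6049] 0.04277597658603415 42.64924228191376 3.65
```

```bash

python3 -m handwheel '[{"hand":0.3,"slide":[0,0,-20],"angular":[0,0,0]},{"hand":0.3,"slide":[0,0,-45],"angular":[0,0,0]},{"hand":0.3,"slide":[0,0,-60],"angular":[0,0,0]},{"hand":0.3,"slide":[0,0,-60],"angular":[0,0,0]}]'
python3 -c "
from h import *
weigh()
cv2.imwrite('pics/w2.png',get_image('wrist')[:,:,::-1])"
```

```text
time_s: 4.05
ee_pos: [0.5337, 0.1262, 0.1686]
tcp_rot: [[-0.882, 0.018, 0.471], [0.016, 1.0, -0.008], [-0.471, 0.0, -0.882]]
wrist_force: [0.3, -0.6, -5.2]
width: 0.0427
gripper_force: 43.7
F [-0.2742  0.163  -5.1711] sd [0.332  0.5816 0.5075] 0.04260838933737629 43.73509168624878 4.55
```

View pics/w2.png

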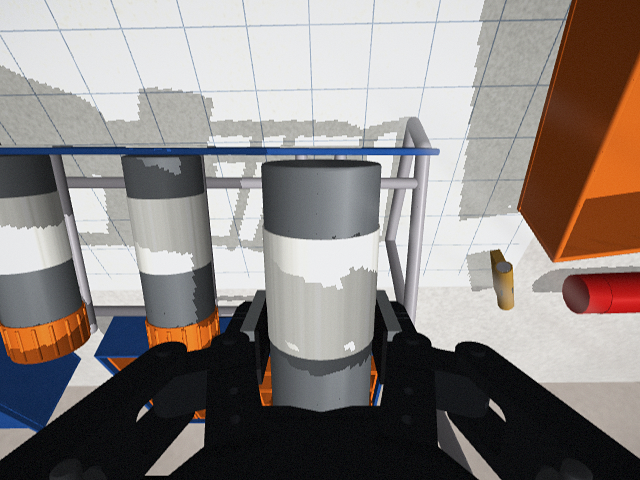

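Weight is 5.2 N, so this is the full tube. It's held firmly at (320,280). Next I'll measure the drawer and check the tube's tilt in the hand.

```bash
cat >> h.py <<'E'
SY=.036
E
python3 - <<'E'
from h import *
c=camera_info("wrist");q=c["pose"];s=observe()
for z in(-.033,-.011,.011):
  X=s["ee_pos"]+s["tcp_rot"]@np.array([.065,0,z]);p=q[:3,:3].T@(X-q[:3,3]);print(z,c["cx"]+c["fx"]*p[0]/-p[2],c["cy"]-c["fy"]*p[1]/-p[2])
f=lambda x,y:(260+x/2.4,170+y/2.4)
pl=onz("top",[f(585,324),f(692,326)],.060);print("pull",pl,pl.mean(0))
pt=onz("top",[f(523,293),f(755,292)],.092);print("plate front",pt,pt.mean(0))
S=RS=R.from_euler('z',SY).as_matrix();bay=pt.mean(0)+S@np.array([.096,0,0]);print("bay",bay,"from pull",pl.mean(0)+S@np.array([.122-.005,0,0]))
# clearance above rack pose
delta(tube(.097,.19,-.03),RT)
E
```

```text
-0.033 320.9445990577983 174.96845329662176
-0.011 320.8967322202702 168.90258939482308
0.011 320.86310313352055 164.64098629131016
pull [[ 0.3794 -0.32    0.06  ]
 [ 0.3804 -0.4216  0.06  ]] [ 0.3799 -0.3708  0.06  ]
plate front [[ 0.4068 -0.2537  0.092 ]
 [ 0.4139 -0.4692  0.092 ]] [ 0.4103 -0.3614  0.092 ]
bay [ 0.5063 -0.358   0.092 ] from pull [ 0.4968 -0.3666  0.06  ]
slide mm [  32.0216    1.7303 -103.8001] ang [0.0007 0.0008 0.0016] from [0.5345 0.126  0.1674]
```

```bash
python3 - <<'E'
from h import *
from scipy.optimize import fsolve
im=cv2.imread("pics/w2.png");print(im[152:200:2,320].tolist())
c=camera_info("wrist");q=c["pose"];s=observe()
def row(x,z):
  X=s["ee_pos"]+s["tcp_rot"]@np.array([x,0,z]);p=q[:3,:3].T@(X-q[:3,3]);return c["cy"]-c["fy"]*p[1]/-p[2]
def f(v):
  a,ph=v;C=np.array([a*np.cos(ph),-.011+a*np.sin(ph)]);n=np.array([-np.sin(ph),np.cos(ph)])*.022
  return row(*(C-n))-182,row(*(C+n))-160
print(fsolve(f,[.065,0]))
E
```

```text
[[165, 89, 39], [143, 83, 44], [184, 192, 196], [163, 168, 168], [40, 36, 34], [52, 47, 47], [49, 49, 49], [51, 49, 47], [110, 109, 103], [128, 125, 121], [130, 126, 120], [131, 128, 124], [128, 126, 123], [124, 121, 118], [128, 124, 121], [126, 125, 118], [131, 125, 122], [128, 121, 119], [131, 125, 122], [129, 125, 121], [131, 127, 123], [129, 126, 120], [131, 126, 121], [131, 127, 122]]
[ 0.0656 -0.0817]
```

```bash
python3 - <<'E'
from h import *
from scipy.optimize import fsolve
c=camera_info("wrist");q=c["pose"];s=observe()
def row(x,z):
  X=s["ee_pos"]+s["tcp_rot"]@np.array([x,0,z]);p=q[:3,:3].T@(X-q[:3,3]);return c["cy"]-c["fy"]*p[1]/-p[2]
def f(v):
  a,ph=v;C=np.array([a*np.cos(ph),-.011+a*np.sin(ph)]);n=np.array([-np.sin(ph),np.cos(ph)])*.022
  return row(*(C-n))-167.5,row(*(C+n))-159
print(fsolve(f,[.065,0]))
E
python3 -m handwheel '[{"hand":0.3,"slide":[0,0,-25],"angular":[0,0,0]},{"hand":0.3,"slide":[10,0,-55],"angular":[0,0,0]},{"hand":0.3,"slide":[25,0,-85],"angular":[0,0,0]},{"hand":0.3,"slide":[32,0,-104],"angular":[0,0,0]},{"hand":0.3,"slide":[32,0,-104],"angular":[0,0,0]}]' 60
python3 - <<'E'
from h import *
RD=R.from_euler('z',SY).as_matrix()@np.diag([-1,1,-1.])
for z in(.30,.15): delta(np.array([.502,-.363,z]),RD)
E
```

```text
[ 0.0672 -0.0032]
time_s: 5.1
ee_pos: [0.4567, 0.1278, 0.2467]
tcp_rot: [[-0.881, 0.017, 0.473], [0.016, 1.0, -0.007], [-0.473, 0.001, -0.881]]
wrist_force: [0.4, -0.0, -4.9]
width: 0.042
gripper_force: 67.8
slide mm [ -72.9839 -489.8985  -22.0633] ang [-0.0117  0.4931 -0.0527] from [0.4567 0.1278 0.2467]
slide mm [  -1.965  -490.1206  110.0588] ang [-0.0117  0.4931 -0.0527] from [0.4567 0.1278 0.2467]
```

```bash

python3 -m handwheel '[{"hand":0.3,"slide":[-3,-45,-12],"angular":[-0.001,0.05,-0.005]},{"hand":0.3,"slide":[-8,-93,-24],"angular":[-0.002,0.1,-0.01]},{"hand":0.3,"slide":[-14,-142,-24],"angular":[-0.003,0.15,-0.015]},{"hand":0.3,"slide":[-22,-190,-24],"angular":[-0.005,0.2,-0.02]},{"hand":0.3,"slide":[-30,-238,-24],"angular":[-0.006,0.25,-0.025]}]'
python3 -m handwheel '[{"hand":0.3,"slide":[-9,-48,0],"angular":[-0.001,0.05,-0.005]},{"hand":0.3,"slide":[-18,-96,4],"angular":[-0.002,0.1,-0.01]},{"hand":0.3,"slide":[-28,-144,8],"angular":[-0.003,0.15,-0.015]},{"hand":0.3,"slide":[-36,-192,12],"angular":[-0.005,0.2,-0.02]},{"hand":0.3,"slide":[-44,-235,16],"angular":[-0.006,0.24,-0.025]}]'
python3 -m handwheel '[{"hand":0.3,"slide":[0,0,0],"angular":[0,0,0]},{"hand":0.3,"slide":[0,0,0],"angular":[0,0,0]}]'
python3 - <<'E'
from h import *
RD=R.from_euler('z',SY).as_matrix()@np.diag([-1,1,-1.])
print(camera_info("wrist"));cv2.imwrite('pics/w3.png',get_image('wrist')[:,:,::-1])
delta(np.array([.502,-.363,.15]),RD);weigh(4)
E
```

```text
time_s: 5.6
ee_pos: [0.4686, -0.1133, 0.2801]
tcp_rot: [[-0.971, -0.007, 0.238], [-0.008, 1.0, -0.001], [-0.238, -0.003, -0.971]]
wrist_force: [1.5, 0.1, -5.1]
width: 0.0419
gripper_force: 67.5
time_s: 6.1
ee_pos: [0.5173, -0.3488, 0.2741]
tcp_rot: [[-0.999, -0.032, -0.002], [-0.032, 0.999, -0.001], [0.002, -0.001, -1.0]]
wrist_force: [0.8, 0.1, -4.8]
width: 0.0422
gripper_force: 67.4
time_s: 6.3
ee_pos: [0.517, -0.3469, 0.2729]
tcp_rot: [[-1.0, -0.031, -0.002], [-0.031, 1.0, 0.001], [0.002, 0.001, -1.0]]
wrist_force: [-0.3, -0.4, -5.4]
width: 0.0424
gripper_force: 67.3
{'fx': 340.6865211591599, 'fy': 340.6865211591599, 'cx': 320.5255945014542, 'cy': 242.99401348770675, 'pose': array([[-0.03  , -0.9575, -0.2868,  0.443 ],
       [ 0.9995, -0.0284, -0.0098, -0.3494],
       [ 0.0012, -0.287 ,  0.9579,  0.4065],
       [ 0.    ,  0.    ,  0.    ,  1.    ]])}
slide mm [ 15.1045 -16.7881 124.0685] ang [ 0.0006 -0.0008 -0.004 ] from [ 0.5167 -0.3458  0.2741]
F [-0.1158  0.3141 -5.1687] sd [0.288  0.2958 0.469 ] 0.041569651338077426 67.33826637268066 6.55
```

View pics/w3.png

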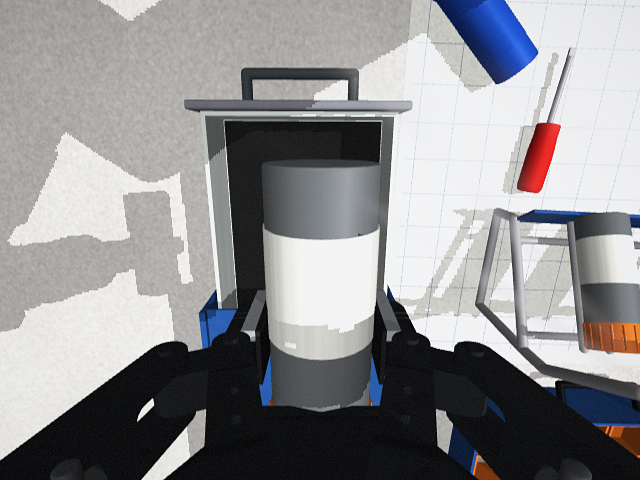

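```bash
python3 - <<'E'
from h import *
S=R.from_euler('z',SY).as_matrix()
for nm,uv,z,off in(("pull rod ctr",[(242,73),(358,73)],.061,.122),("plate outer",[(185,101),(411,101)],.092,.096),("floor front edge",[(223,121),(382,121)],.012,.084)):
    p=onz("wrist",uv,z);print(nm,p,"bay",p.mean(0)+S@np.array([off,0,0]))
E
```

```text
pull rod ctr [[ 0.385  -0.4221  0.061 ]
 [ 0.3815 -0.3144  0.061 ]] bay [ 0.5051 -0.3638  0.061 ]
plate outer [[ 0.4137 -0.4655  0.092 ]
 [ 0.4073 -0.27    0.092 ]] bay [ 0.5064 -0.3643  0.092 ]
floor front edge [[ 0.4257 -0.4552  0.012 ]
 [ 0.42   -0.2803  0.012 ]] bay [ 0.5068 -0.3647  0.012 ]
```

```bash

python3 -m handwheel '[{"hand":0.3,"slide":[6,-9,10],"angular":[0,0,0]},{"hand":0.3,"slide":[13,-18,30],"angular":[0,0,-0.002]},{"hand":0.3,"slide":[13,-18,70],"angular":[0,0,-0.002]},{"hand":0.3,"slide":[13,-18,105],"angular":[0,0,-0.002]},{"hand":0.3,"slide":[13,-18,125],"angular":[0,0,-0.002]}]'
python3 -m handwheel '[{"hand":0.3,"slide":[0,0,0],"angular":[0,0,0]}]'
python3 - <<'E'
from h import *
RD=R.from_euler('z',.033).as_matrix()@np.diag([-1,1,-1.])
delta(np.array([.504,-.3645,.03]),RD)
E
```

```text
time_s: 7.05
ee_pos: [0.5022, -0.363, 0.1476]
tcp_rot: [[-0.999, -0.035, -0.002], [-0.035, 0.999, 0.001], [0.002, 0.001, -1.0]]
wrist_force: [-0.5, -0.3, -4.8]
width: 0.042
gripper_force: 67.2
time_s: 7.15
ee_pos: [0.5019, -0.3626, 0.1474]
tcp_rot: [[-0.999, -0.035, -0.004], [-0.035, 0.999, 0.003], [0.004, 0.003, -1.0]]
wrist_force: [-0.3, -0.2, -4.5]
width: 0.0422
gripper_force: 67.2
slide mm [ -2.5526  -2.2666 117.425 ] ang [ 0.0027 -0.0042  0.002 ] from [ 0.5019 -0.3626  0.1474]
```

```bash

python3 -m handwheel '[{"hand":0.3,"slide":[-1,-2,30],"angular":[0.003,-0.004,0]},{"hand":0.3,"slide":[-2,-2,65],"angular":[0.003,-0.004,0]},{"hand":0.3,"slide":[-2,-2,95],"angular":[0.003,-0.004,0]},{"hand":0.3,"slide":[-2,-2,112],"angular":[0.003,-0.004,0]},{"hand":0.3,"slide":[-2,-2,117],"angular":[0.003,-0.004,0]}]'
python3 -m handwheel '[{"hand":0.3,"slide":[0,0,2],"angular":[0,0,0]},{"hand":0.3,"slide":[0,0,4],"angular":[0,0,0]}]'
python3 -m handwheel '[{"hand":0.3,"slide":[0,0,1],"angular":[0,0,0]},{"hand":0.3,"slide":[0,0,2],"angular":[0,0,0]}]'
```

```text
time_s: 7.65
ee_pos: [0.5056, -0.3656, 0.0329]
tcp_rot: [[-0.999, -0.035, 0.003], [-0.035, 0.999, -0.003], [-0.003, -0.003, -1.0]]
wrist_force: [-0.1, 0.4, -4.8]
width: 0.0421
gripper_force: 67.4
time_s: 7.85
ee_pos: [0.5071, -0.3666, 0.0312]
tcp_rot: [[-0.999, -0.035, 0.006], [-0.035, 0.999, -0.005], [-0.006, -0.005, -1.0]]
wrist_force: [0.9, -0.8, -4.3]
width: 0.0421
gripper_force: 67.4
time_s: 8.05
ee_pos: [0.5066, -0.3662, 0.0285]
tcp_rot: [[-0.999, -0.035, 0.006], [-0.035, 0.999, -0.004], [-0.005, -0.004, -1.0]]
wrist_force: [-0.0, 0.9, -4.8]
width: 0.0418
gripper_force: 67.4
```

```bash

python3 -m handwheel '[{"hand":0.3,"slide":[0,0,1],"angular":[0,0,0]},{"hand":0.3,"slide":[0,0,2],"angular":[0,0,0]}]'
python3 -m handwheel '[{"hand":0.3,"slide":[0,0,1],"angular":[0,0,0]},{"hand":0.3,"slide":[0,0,2],"angular":[0,0,0]}]'
```

```text
time_s: 8.25
ee_pos: [0.5068, -0.3661, 0.0269]
tcp_rot: [[-0.999, -0.035, 0.006], [-0.035, 0.999, -0.004], [-0.006, -0.004, -1.0]]
wrist_force: [-1.4, 3.7, 13.0]
width: 0.0424
gripper_force: 69.1
time_s: 8.45
ee_pos: [0.5081, -0.3661, 0.0268]
tcp_rot: [[-0.999, -0.035, 0.009], [-0.035, 0.999, -0.004], [-0.009, -0.005, -1.0]]
wrist_force: [-2.2, 7.8, 27.9]
width: 0.0422
gripper_force: 70.6
```

```bash

python3 -m handwheel '[{"hand":0.3,"slide":[0,0,-1.5],"angular":[0,0,0]},{"hand":0.3,"slide":[0,0,-2],"angular":[0,0,0]}]'
python3 -m handwheel '[{"hand":0.6,"slide":[0,0,0],"angular":[0,0,0]},{"hand":0.7,"slide":[0,0,0],"angular":[0,0,0]},{"hand":0.8,"slide":[0,0,0],"angular":[0,0,0]},{"hand":0.8,"slide":[0,0,0],"angular":[0,0,0]},{"hand":0.8,"slide":[0,0,0],"angular":[0,0,0]}]' 40
python3 -m handwheel '[{"hand":0.8,"slide":[0,0,-25],"angular":[0,0,0]},{"hand":0.8,"slide":[0,0,-65],"angular":[0,0,0]},{"hand":0.8,"slide":[0,0,-110],"angular":[0,0,0]},{"hand":0.8,"slide":[0,0,-150],"angular":[0,0,0]},{"hand":0.8,"slide":[0,0,-170],"angular":[0,0,0]}]'
python3 - <<'E'
from h import *
cv2.imwrite('pics/w4.png',get_image('wrist')[:,:,::-1]);print(camera_info("wrist")["pose"],observe()["ee_pos"])
E
```

```text
time_s: 8.65
ee_pos: [0.5073, -0.3661, 0.0269]
tcp_rot: [[-0.999, -0.035, 0.007], [-0.035, 0.999, -0.004], [-0.007, -0.005, -1.0]]
wrist_force: [1.7, 2.9, 4.4]
width: 0.0421
gripper_force: 68.3
time_s: 9.15
ee_pos: [0.506, -0.3658, 0.0253]
tcp_rot: [[-0.999, -0.035, 0.004], [-0.035, 0.999, -0.003], [-0.004, -0.003, -1.0]]
wrist_force: [-0.2, -0.0, -0.7]
width: 0.0681
gripper_force: 0.0
time_s: 9.65
ee_pos: [0.5063, -0.366, 0.1995]
tcp_rot: [[-0.999, -0.035, 0.008], [-0.035, 0.999, -0.006], [-0.008, -0.006, -1.0]]
wrist_force: [0.8, -0.9, 0.4]
width: 0.068
gripper_force: 0.0
[[-0.0337 -0.9539 -0.2982  0.4313]
 [ 0.9994 -0.0345 -0.0025 -0.3681]
 [-0.0078 -0.2981  0.9545  0.3343]
 [ 0.      0.      0.      1.    ]] [ 0.507  -0.3665  0.2015]
```

View pics/w4.png

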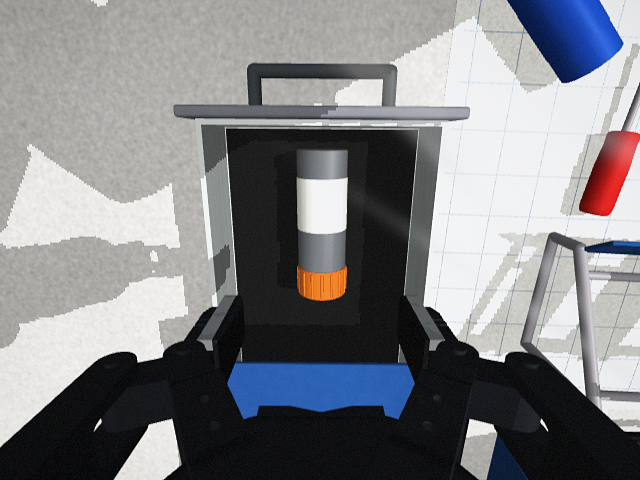

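The full tube lies centred in the drawer at (322,225), well aligned. Next I'll move in front of the pull with the fingers closed.

```bash

python3 -m handwheel '[{"hand":0.3,"slide":[45,0,-15],"angular":[0,0.006,0]},{"hand":0.1,"slide":[92,-1,-15],"angular":[0,0.006,0]},{"hand":0,"slide":[138,-2,-10],"angular":[0,0.006,0]},{"hand":0,"slide":[172,-2,0],"angular":[0,0.006,0]},{"hand":0,"slide":[172,-2,20],"angular":[0,0.006,0]}]'
python3 -m handwheel '[{"hand":0,"slide":[0,0,40],"angular":[0,0,0]},{"hand":0,"slide":[0,0,85],"angular":[0,0,0]},{"hand":0,"slide":[0,0,115],"angular":[0,0,0]},{"hand":0,"slide":[0,0,124],"angular":[0,0,0]},{"hand":0,"slide":[0,0,124],"angular":[0,0,0]}]'
python3 - <<'E'
from h import *
RD=R.from_euler('z',.033).as_matrix()@np.diag([-1,1,-1.])
delta(np.array([.368,-.369,.055]),RD);delta(np.array([.556,-.362,.055]),RD)
E
```

```text
time_s: 10.2
ee_pos: [0.3304, -0.3734, 0.1757]
tcp_rot: [[-0.999, -0.032, -0.002], [-0.032, 0.999, -0.005], [0.002, -0.005, -1.0]]
wrist_force: [0.4, 0.6, -0.7]
width: 0.0
gripper_force: 0.0
time_s: 10.7
ee_pos: [0.3329, -0.3732, 0.05]
tcp_rot: [[-0.999, -0.035, -0.004], [-0.035, 0.999, -0.002], [0.004, -0.001, -1.0]]
wrist_force: [0.0, 0.3, 1.3]
width: -0.0001
gripper_force: 0.0
slide mm [-35.1922   2.9452  -5.135 ] ang [-0.0014 -0.0036  0.0017] from [ 0.3329 -0.3732  0.05  ]
slide mm [-223.3206    3.4094   -5.8152] ang [-0.0014 -0.0036  0.0017] from [ 0.3329 -0.3732  0.05  ]
```

```bash

python3 -m handwheel '[{"hand":0,"slide":[-12,3,-4],"angular":[0,0,0]},{"hand":0,"slide":[-24,3,-5],"angular":[0,0,0]},{"hand":0,"slide":[-32,3,-5],"angular":[0,0,0]},{"hand":0,"slide":[-40,3,-5],"angular":[0,0,0]},{"hand":0,"slide":[-50,3,-5],"angular":[0,0,0]}]'
python3 -m handwheel '[{"hand":0,"slide":[-12,0,0],"angular":[0,0,0]},{"hand":0,"slide":[-26,0,0],"angular":[0,0,0]},{"hand":0,"slide":[-40,0,0],"angular":[0,0,0]},{"hand":0,"slide":[-54,0,0],"angular":[0,0,0]},{"hand":0,"slide":[-68,0,0],"angular":[0,0,0]}]'
python3 -m handwheel '[{"hand":0,"slide":[-14,0,0],"angular":[0,0,0]},{"hand":0,"slide":[-28,0,0],"angular":[0,0,0]},{"hand":0,"slide":[-42,0,0],"angular":[0,0,0]},{"hand":0,"slide":[-54,0,0],"angular":[0,0,0]},{"hand":0,"slide":[-64,0,0],"angular":[0,0,0]}]'
python3 - <<'E'
from h import *
RD=R.from_euler('z',.033).as_matrix()@np.diag([-1,1,-1.])
delta(np.array([.556,-.362,.055]),RD)
E
```

```text
time_s: 11.2
ee_pos: [0.384, -0.369, 0.0561]
tcp_rot: [[-0.999, -0.035, -0.002], [-0.035, 0.999, -0.004], [0.002, -0.004, -1.0]]
wrist_force: [-1.6, -0.6, 1.6]
width: 0.0002
gripper_force: 1.0
time_s: 11.7
ee_pos: [0.4526, -0.3666, 0.0554]
tcp_rot: [[-0.999, -0.035, -0.002], [-0.035, 0.999, -0.003], [0.002, -0.003, -1.0]]
wrist_force: [-1.5, -1.0, 0.9]
width: -0.0002
gripper_force: 1.0
time_s: 12.2
ee_pos: [0.5163, -0.3643, 0.0553]
tcp_rot: [[-0.999, -0.035, -0.002], [-0.035, 0.999, -0.003], [0.002, -0.003, -1.0]]
wrist_force: [-2.6, -0.9, 0.7]
width: -0.0002
gripper_force: 1.0
slide mm [-39.7262   0.8804   0.2205] ang [-0.0031 -0.002   0.002 ] from [ 0.5163 -0.3643  0.0553]
```

```bash

python3 -m handwheel '[{"hand":0,"slide":[-9,0,0],"angular":[0,0,0]},{"hand":0,"slide":[-17,0,0],"angular":[0,0,0]},{"hand":0,"slide":[-24,0,0],"angular":[0,0,0]},{"hand":0,"slide":[-29,0,0],"angular":[0,0,0]},{"hand":0,"slide":[-33,0,0],"angular":[0,0,0]}]'
python3 -m handwheel '[{"hand":0,"slide":[-2,0,0],"angular":[0,0,0]},{"hand":0,"slide":[-4,0,0],"angular":[0,0,0]}]'
python3 -m handwheel '[{"hand":0,"slide":[-2,0,0],"angular":[0,0,0]},{"hand":0,"slide":[-3,0,0],"angular":[0,0,0]}]'
```

```text
time_s: 12.7
ee_pos: [0.5485, -0.3632, 0.0553]
tcp_rot: [[-0.999, -0.035, -0.002], [-0.035, 0.999, -0.003], [0.002, -0.003, -1.0]]
wrist_force: [-1.3, -0.9, 0.3]
width: -0.0
gripper_force: 0.8
time_s: 12.9
ee_pos: [0.5521, -0.363, 0.0553]
tcp_rot: [[-0.999, -0.035, -0.002], [-0.035, 0.999, -0.003], [0.002, -0.003, -1.0]]
wrist_force: [-1.1, 0.0, -0.6]
width: 0.0003
gripper_force: 0.8
time_s: 13.1
ee_pos: [0.5553, -0.363, 0.0553]
tcp_rot: [[-0.999, -0.035, -0.002], [-0.035, 0.999, -0.003], [0.002, -0.003, -1.0]]
wrist_force: [-2.1, -0.3, -0.3]
width: 0.0005
gripper_force: 0.8
```

```bash

python3 -m handwheel '[{"hand":0,"slide":[-1,0,0],"angular":[0,0,0]},{"hand":0,"slide":[-2,0,0],"angular":[0,0,0]},{"hand":0,"slide":[-2,0,0],"angular":[0,0,0]}]'
python3 -m handwheel '[{"hand":0,"slide":[-1,0,0],"angular":[0,0,0]},{"hand":0,"slide":[-2,0,0],"angular":[0,0,0]},{"hand":0,"slide":[-2,0,0],"angular":[0,0,0]}]'
python3 -m handwheel '[{"hand":0,"slide":[-1,0,0],"angular":[0,0,0]},{"hand":0,"slide":[-1,0,0],"angular":[0,0,0]}]'
```

```text
time_s: 13.4
ee_pos: [0.5565, -0.363, 0.0553]
tcp_rot: [[-0.999, -0.034, -0.003], [-0.034, 0.999, -0.003], [0.003, -0.003, -1.0]]
wrist_force: [-3.9, -0.2, 0.7]
width: -0.0002
gripper_force: 2.4
time_s: 13.7
ee_pos: [0.5567, -0.3629, 0.0553]
tcp_rot: [[-0.999, -0.034, -0.006], [-0.034, 0.999, -0.003], [0.006, -0.003, -1.0]]
wrist_force: [-11.8, -2.4, 6.1]
width: 0.0004
gripper_force: 6.2
time_s: 13.9
ee_pos: [0.5568, -0.3629, 0.0552]
tcp_rot: [[-0.999, -0.033, -0.008], [-0.033, 0.999, -0.003], [0.008, -0.003, -1.0]]
wrist_force: [-16.1, -0.9, 6.8]
width: 0.0
gripper_force: 8.0
```

The force rose to 16 N with no further travel, at the expected x, so the drawer is shut. I'll back off and go to the right tube.

```bash

python3 -m handwheel '[{"hand":0,"slide":[15,0,0],"angular":[0,0.008,0]},{"hand":0,"slide":[50,0,0],"angular":[0,0.008,0]},{"hand":0,"slide":[85,0,-15],"angular":[0,0.008,0]},{"hand":0.3,"slide":[100,0,-60],"angular":[0,0.008,0]},{"hand":0.6,"slide":[100,0,-110],"angular":[0,0.008,0]}]'
python3 -m handwheel '[{"hand":0.9,"slide":[0,0,-45],"angular":[0,0,0]},{"hand":0.9,"slide":[0,0,-90],"angular":[0,0,0]},{"hand":0.9,"slide":[0,0,-90],"angular":[0,0,0]}]'
python3 - <<'E'
from h import *
delta(tube(-.093,.17),RT)
E
```

```text
time_s: 14.4
ee_pos: [0.4575, -0.3652, 0.1658]
tcp_rot: [[-0.999, -0.033, -0.012], [-0.033, 0.999, -0.001], [0.012, -0.001, -1.0]]
wrist_force: [1.7, -0.9, 0.9]
width: 0.0282
gripper_force: 0.0
time_s: 14.7
ee_pos: [0.4634, -0.3671, 0.2625]
tcp_rot: [[-0.999, -0.035, -0.001], [-0.035, 0.999, -0.01], [0.001, -0.01, -1.0]]
wrist_force: [1.3, -0.1, 0.1]
width: 0.0723
gripper_force: 0.0
slide mm [-36.7264 304.7189  18.9657] ang [ 0.0034 -0.4892  0.0562] from [ 0.4634 -0.3671  0.2625]
```

```bash

python3 -m handwheel '[{"hand":0.9,"slide":[0,40,0],"angular":[0,-0.07,0.008]},{"hand":0.9,"slide":[0,85,0],"angular":[0,-0.14,0.016]},{"hand":0.9,"slide":[0,130,0],"angular":[0.001,-0.21,0.024]},{"hand":0.9,"slide":[0,175,0],"angular":[0.002,-0.28,0.032]},{"hand":0.9,"slide":[-5,220,0],"angular":[0.002,-0.35,0.04]}]'
python3 - <<'E'
from h import *
delta(tube(-.093,.17),RT)
E
```

```text
time_s: 15.2
ee_pos: [0.4581, -0.1439, 0.2549]
tcp_rot: [[-0.941, 0.005, 0.338], [0.006, 1.0, 0.0], [-0.338, 0.002, -0.941]]
wrist_force: [1.4, 0.4, 0.6]
width: 0.0768
gripper_force: 0.0
slide mm [-24.1567  82.5942  24.2854] ang [ 0.0077 -0.1443  0.0125] from [ 0.4581 -0.1439  0.2549]
```

```bash

python3 -m handwheel '[{"hand":0.9,"slide":[-8,40,6],"angular":[0.003,-0.07,0.006]},{"hand":0.9,"slide":[-18,75,16],"angular":[0.006,-0.14,0.012]},{"hand":0.9,"slide":[-24,81,24],"angular":[0.007,-0.144,0.012]},{"hand":0.9,"slide":[-24,81,24],"angular":[0.007,-0.144,0.012]}]'
python3 - <<'E'
from h import *
img=get_image("wrist");cv2.imwrite('pics/w5.png',img[:,:,::-1])
hsv=cv2.cvtColor(img,cv2.COLOR_RGB2HSV)
w=cv2.inRange(hsv,(0,0,150),(180,40,255))
print([ (r,np.flatnonzero(w[r,240:420])[[0,-1]]+240 if w[r,240:420].any() else None) for r in(215,225,235,245)])
c=camera_info("wrist");q=c["pose"]
for a in(-.065,-.02,0,.065):
  X=RK+RZ@np.array([0,-.093,.1])+RT@np.array([-a,0,-.022]);p=q[:3,:3].T@(X-q[:3,3]);print(c["cx"]+c["fx"]*p[0]/-p[2],c["cy"]-c["fy"]*p[1]/-p[2])
delta(tube(-.093,.05),RT);delta(tube(-.093,0),RT)
E
```

```text
time_s: 15.6
ee_pos: [0.4897, -0.0634, 0.2399]
tcp_rot: [[-0.885, 0.015, 0.465], [0.013, 1.0, -0.008], [-0.465, -0.0, -0.885]]
wrist_force: [0.4, 0.2, 0.8]
width: 0.0768
gripper_force: 0.0
[(215, array([240, 419])), (225, array([240, 419])), (235, array([240, 419])), (245, array([240, 399]))]
324.6679441725525 153.935927618765
324.34816361707493 211.49338437879368
324.21537868951407 235.3934076777525
323.81862636338093 306.8050506456775
slide mm [ -0.2266   2.8052 119.7349] ang [ 0.0009 -0.0049  0.0032] from [ 0.4899 -0.0644  0.2403]
slide mm [ -0.4718   2.7586 169.7343] ang [ 0.0009 -0.0049  0.0032] from [ 0.4899 -0.0644  0.2403]
```

View pics/w5.png

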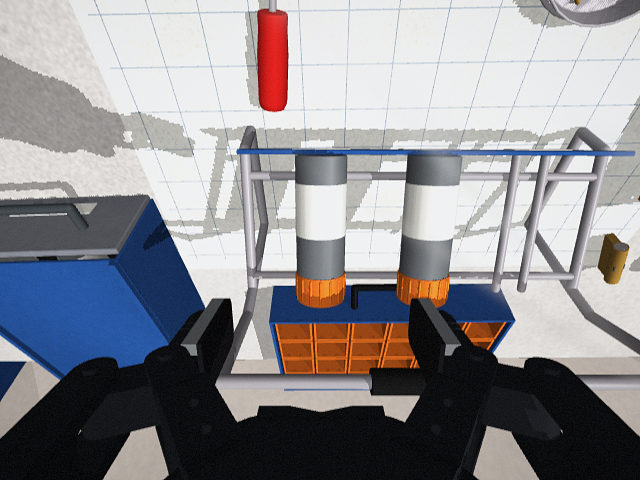

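Two tubes are left, and the right one is centred at column 321 and lines up. I'll descend and grip.

```bash

python3 -m handwheel '[{"hand":0.9,"slide":[0,0.5,30],"angular":[0,-0.005,0.003]},{"hand":0.9,"slide":[0,0.5,70],"angular":[0,-0.005,0.003]},{"hand":0.9,"slide":[0,0.5,110],"angular":[0,-0.005,0.003]},{"hand":0.9,"slide":[0,0.5,145],"angular":[0,-0.005,0.003]},{"hand":0.9,"slide":[0,0.5,160],"angular":[0,-0.005,0.003]}]'
python3 -m handwheel '[{"hand":0.9,"slide":[0,0,0],"angular":[0,0,0]}]'
python3 - <<'E'
from h import *
delta(tube(-.095,0),RT)
E
```

```text
time_s: 16.15
ee_pos: [0.5646, -0.0673, 0.0955]
tcp_rot: [[-0.884, 0.023, 0.466], [0.021, 1.0, -0.01], [-0.466, 0.001, -0.885]]
wrist_force: [-0.5, 0.2, -0.4]
width: 0.0772
gripper_force: 0.0
time_s: 16.25
ee_pos: [0.5641, -0.0671, 0.0961]
tcp_rot: [[-0.885, 0.023, 0.466], [0.021, 1.0, -0.009], [-0.466, 0.001, -0.885]]
wrist_force: [0.9, -0.2, 0.4]
width: 0.0766
gripper_force: 0.0
slide mm [-1.8038  2.1367  7.51  ] ang [-0.0001 -0.0042 -0.0031] from [ 0.5641 -0.0671  0.0961]
```

```bash

python3 -m handwheel '[{"hand":0.9,"slide":[-2,2,4],"angular":[0,-0.004,-0.003]},{"hand":0.9,"slide":[-2,2,6.5],"angular":[0,-0.004,-0.003]},{"hand":0.4,"slide":[-2,2,6.5],"angular":[0,-0.004,-0.003]},{"hand":0.3,"slide":[-2,2,6.5],"angular":[0,-0.004,-0.003]},{"hand":0.3,"slide":[-2,2,6.5],"angular":[0,-0.004,-0.003]}]' 40
python3 -m handwheel '[{"hand":0.3,"slide":[0,0,0],"angular":[0,0,0]},{"hand":0.3,"slide":[0,0,0],"angular":[0,0,0]}]'
python3 -m handwheel '[{"hand":0.3,"slide":[-1,0,-10],"angular":[0,0,0]},{"hand":0.3,"slide":[-2,0,-25],"angular":[0,0,0]},{"hand":0.3,"slide":[-2,0,-50],"angular":[0,0,0]},{"hand":0.3,"slide":[-2,0,-75],"angular":[0,0,0]},{"hand":0.3,"slide":[-2,0,-85],"angular":[0,0,0]}]'
python3 -m handwheel '[{"hand":0.3,"slide":[0,0,0],"angular":[0,0,0]}]'
python3 - <<'E'
from h import *
weigh();delta(tube(-.095,0),RT)
E
```

```text
time_s: 16.75
ee_pos: [0.5692, -0.0642, 0.0949]
tcp_rot: [[-0.88, 0.019, 0.474], [0.016, 1.0, -0.01], [-0.475, -0.001, -0.88]]
wrist_force: [-3.4, -2.5, 4.7]
width: 0.0425
gripper_force: 39.6
time_s: 16.95
ee_pos: [0.5692, -0.0642, 0.0949]
tcp_rot: [[-0.88, 0.019, 0.475], [0.016, 1.0, -0.01], [-0.475, -0.001, -0.88]]
wrist_force: [-3.1, -2.5, 4.2]
width: 0.0428
gripper_force: 39.6
time_s: 17.45
ee_pos: [0.5303, -0.0629, 0.1723]
tcp_rot: [[-0.879, 0.018, 0.476], [0.016, 1.0, -0.009], [-0.476, -0.001, -0.88]]
wrist_force: [0.7, 0.3, -0.2]
width: 0.0431
gripper_force: 41.1
time_s: 17.55
ee_pos: [0.5309, -0.063, 0.1716]
tcp_rot: [[-0.879, 0.019, 0.476], [0.016, 1.0, -0.009], [-0.476, -0.001, -0.879]]
wrist_force: [0.3, -0.5, -1.9]
width: 0.0426
gripper_force: 41.1
F [-0.1221 -0.2697 -1.0829] sd [0.3168 0.4488 0.4868] 0.04261501639370542 41.10268950462341 18.05
slide mm [ 3.1021 -1.3932 87.7738] ang [0.0005 0.0035 0.0013] from [ 0.5306 -0.063   0.1691]
```

Weight is about 1.1 N, so this is the empty tube, and the middle one must be the part-used one. I'll take this tube to the tub.

```bash

python3 -m handwheel '[{"hand":0.3,"slide":[0,0,-25],"angular":[0,0,0]},{"hand":0.3,"slide":[8,0,-55],"angular":[0,0,0]},{"hand":0.3,"slide":[25,0,-85],"angular":[0,0,0]},{"hand":0.3,"slide":[32,0,-100],"angular":[0,0,0]},{"hand":0.3,"slide":[32,0,-100],"angular":[0,0,0]}]' 50
python3 - <<'E'
from h import *
RU=R.from_euler('z',.165).as_matrix()@np.diag([-1,1,-1.])
delta(np.array([.497,.367,.26]),RU)
E
```

```text
time_s: 18.55
ee_pos: [0.4546, -0.0617, 0.2442]
tcp_rot: [[-0.879, 0.019, 0.476], [0.016, 1.0, -0.01], [-0.476, -0.001, -0.88]]
wrist_force: [1.2, -0.2, -0.8]
width: 0.0423
gripper_force: 53.5
slide mm [-37.7698 429.409    2.1   ] ang [-0.0465  0.4944 -0.18  ] from [ 0.4546 -0.0617  0.2442]
```

```bash

python3 -m handwheel '[{"hand":0.3,"slide":[0,43,-12],"angular":[-0.005,0.05,-0.018]},{"hand":0.3,"slide":[0,86,-20],"angular":[-0.009,0.1,-0.036]},{"hand":0.3,"slide":[0,129,-20],"angular":[-0.014,0.15,-0.054]},{"hand":0.3,"slide":[-3,172,-20],"angular":[-0.018,0.2,-0.072]},{"hand":0.3,"slide":[-8,215,-20],"angular":[-0.023,0.247,-0.09]}]'
python3 - <<'E'
from h import *
RU=R.from_euler('z',.165).as_matrix()@np.diag([-1,1,-1.])
delta(np.array([.497,.367,.25]),RU)
E
```

```text
time_s: 19.05
ee_pos: [0.4571, 0.1557, 0.2633]
tcp_rot: [[-0.968, -0.074, 0.242], [-0.075, 0.997, 0.006], [-0.241, -0.012, -0.97]]
wrist_force: [0.9, 0.1, -0.4]
width: 0.0426
gripper_force: 53.7
slide mm [-51.2613 207.8401  23.932 ] ang [-0.0229  0.243  -0.0886] from [0.4571 0.1557 0.2633]
```

```bash

python3 -m handwheel '[{"hand":0.3,"slide":[-10,42,4],"angular":[-0.005,0.05,-0.018]},{"hand":0.3,"slide":[-20,84,9],"angular":[-0.009,0.1,-0.036]},{"hand":0.3,"slide":[-31,126,14],"angular":[-0.014,0.15,-0.054]},{"hand":0.3,"slide":[-42,168,19],"angular":[-0.018,0.2,-0.072]},{"hand":0.3,"slide":[-51,203,24],"angular":[-0.023,0.243,-0.088]}]'
python3 -m handwheel '[{"hand":0.3,"slide":[0,0,0],"angular":[0,0,0]},{"hand":0.3,"slide":[0,0,0],"angular":[0,0,0]}]'
python3 - <<'E'
from h import *
RU=R.from_euler('z',.165).as_matrix()@np.diag([-1,1,-1.])
cv2.imwrite('pics/w6.png',get_image('wrist')[:,:,::-1]);print(camera_info("wrist")["pose"])
delta(np.array([.497,.367,.10]),RU);weigh(6)
E
```

```text
time_s: 19.55
ee_pos: [0.4979, 0.3629, 0.2486]
tcp_rot: [[-0.986, -0.164, -0.001], [-0.164, 0.986, 0.0], [0.001, 0.001, -1.0]]
wrist_force: [0.1, -1.2, -0.4]
width: 0.0425
gripper_force: 53.7
time_s: 19.75
ee_pos: [0.4974, 0.3607, 0.248]
tcp_rot: [[-0.987, -0.164, -0.001], [-0.164, 0.987, -0.001], [0.001, -0.001, -1.0]]
wrist_force: [0.0, -0.9, -0.6]
width: 0.0424
gripper_force: 53.7
[[-0.1618 -0.9447 -0.2854  0.4237]
 [ 0.9868 -0.155  -0.0462  0.3479]
 [-0.0006 -0.2891  0.9573  0.3826]
 [ 0.      0.      0.      1.    ]]
slide mm [ -0.9821   7.1974 149.1148] ang [-0.0006  0.0004 -0.0015] from [0.4971 0.3598 0.2491]
F [ 0.2072 -0.0076 -1.2542] sd [0.6655 0.5078 0.3142] 0.04245068422607065 53.71671974658966 20.1
```

View pics/w6.png

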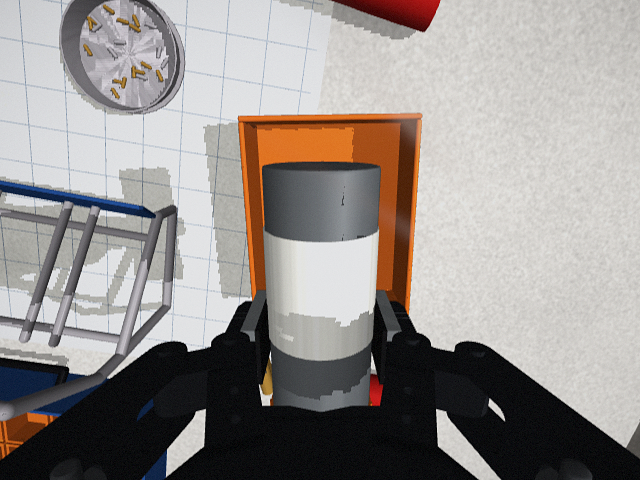

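The tub is aligned with the tool, its front rim running from (239,117) to (421,114). I need to shift about 8 mm in y.

```bash

python3 - <<'E'
from h import *
p=onz("wrist",[(239,117),(421,114)],.07);print(p,p.mean(0)+R.from_euler('z',.165).as_matrix()@np.array([.1,0,0]))
E
python3 -m handwheel '[{"hand":0.3,"slide":[0,4,30],"angular":[0,0,0]},{"hand":0.3,"slide":[0,8,70],"angular":[0,0,0]},{"hand":0.3,"slide":[0,8,110],"angular":[0,0,0]},{"hand":0.3,"slide":[0,8,140],"angular":[0,0,0]},{"hand":0.3,"slide":[0,8,149],"angular":[0,0,0]}]'
python3 -m handwheel '[{"hand":0.3,"slide":[0,0,0],"angular":[0,0,0]}]'
```

```text
[[0.4164 0.2745 0.07  ]
 [0.3886 0.4299 0.07  ]] [0.5012 0.3686 0.07  ]
time_s: 20.6
ee_pos: [0.4944, 0.3663, 0.0991]
tcp_rot: [[-0.987, -0.162, -0.002], [-0.162, 0.987, -0.002], [0.002, -0.001, -1.0]]
wrist_force: [-0.3, 0.6, -0.1]
width: 0.0426
gripper_force: 53.7
time_s: 20.7
ee_pos: [0.4955, 0.3672, 0.1014]
tcp_rot: [[-0.987, -0.162, 0.0], [-0.162, 0.987, -0.0], [-0.0, -0.0, -1.0]]
wrist_force: [0.6, -0.9, -0.2]
width: 0.0424
gripper_force: 53.7
```

```bash

python3 -m handwheel '[{"hand":0.3,"slide":[-1,0,25],"angular":[0,0,0]},{"hand":0.3,"slide":[-3,0,50],"angular":[0,0,0]},{"hand":0.3,"slide":[-3,0,66],"angular":[0,0,0]},{"hand":0.3,"slide":[-3,0,73],"angular":[0,0,0]},{"hand":0.3,"slide":[-3,0,75],"angular":[0,0,0]}]'
python3 -m handwheel '[{"hand":0.3,"slide":[0,0,1],"angular":[0,0,0]},{"hand":0.3,"slide":[0,0,2],"angular":[0,0,0]}]'
python3 -m handwheel '[{"hand":0.3,"slide":[0,0,1],"angular":[0,0,0]},{"hand":0.3,"slide":[0,0,2],"angular":[0,0,0]}]'
```

```text
time_s: 21.2
ee_pos: [0.4996, 0.3688, 0.0278]
tcp_rot: [[-0.987, -0.162, 0.003], [-0.162, 0.987, 0.002], [-0.003, 0.001, -1.0]]
wrist_force: [0.6, -0.9, 0.1]
width: 0.0426
gripper_force: 53.7
time_s: 21.4
ee_pos: [0.4997, 0.3689, 0.0261]
tcp_rot: [[-0.987, -0.163, 0.003], [-0.163, 0.987, 0.002], [-0.004, 0.002, -1.0]]
wrist_force: [-0.1, 0.4, -0.4]
width: 0.0422
gripper_force: 53.7
time_s: 21.6
ee_pos: [0.4993, 0.3686, 0.0232]
tcp_rot: [[-0.987, -0.163, 0.002], [-0.163, 0.987, 0.001], [-0.002, 0.001, -1.0]]
wrist_force: [-0.3, 0.2, -0.5]
width: 0.0426
gripper_force: 53.7
```

```bash

python3 -m handwheel '[{"hand":0.3,"slide":[0,0,1],"angular":[0,0,0]},{"hand":0.3,"slide":[0,0,2],"angular":[0,0,0]}]'
python3 -m handwheel '[{"hand":0.3,"slide":[0,0,1],"angular":[0,0,0]},{"hand":0.3,"slide":[0,0,1.5],"angular":[0,0,0]}]'
```

```text
time_s: 21.8
ee_pos: [0.499, 0.3684, 0.0209]
tcp_rot: [[-0.987, -0.163, 0.002], [-0.163, 0.987, 0.001], [-0.002, 0.001, -1.0]]
wrist_force: [-3.8, -3.0, 13.3]
width: 0.0422
gripper_force: 54.9
time_s: 22.0
ee_pos: [0.499, 0.3685, 0.0209]
tcp_rot: [[-0.987, -0.163, 0.002], [-0.163, 0.987, 0.001], [-0.003, 0.001, -1.0]]
wrist_force: [-5.9, -4.7, 19.7]
width: 0.0425
gripper_force: 55.6
```

The tube is on the tub floor. I'll ease off, release and go up.

```bash

python3 -m handwheel '[{"hand":0.3,"slide":[0,0,-1],"angular":[0,0,0]},{"hand":0.3,"slide":[0,0,-1.5],"angular":[0,0,0]}]'
python3 -m handwheel '[{"hand":0.6,"slide":[0,0,0],"angular":[0,0,0]},{"hand":0.7,"slide":[0,0,0],"angular":[0,0,0]},{"hand":0.8,"slide":[0,0,0],"angular":[0,0,0]},{"hand":0.8,"slide":[0,0,0],"angular":[0,0,0]},{"hand":0.8,"slide":[0,0,0],"angular":[0,0,0]}]'
python3 -m handwheel '[{"hand":0.8,"slide":[0,0,-25],"angular":[0,0,0]},{"hand":0.8,"slide":[0,0,-65],"angular":[0,0,0]},{"hand":0.8,"slide":[0,0,-110],"angular":[0,0,0]},{"hand":0.8,"slide":[0,0,-150],"angular":[0,0,0]},{"hand":0.8,"slide":[0,0,-190],"angular":[0,0,0]}]'
python3 -m handwheel '[{"hand":0.8,"slide":[45,10,-10],"angular":[0,0,0]},{"hand":0.8,"slide":[90,30,-10],"angular":[0,0,0]},{"hand":0.8,"slide":[130,50,-10],"angular":[0,0,0]},{"hand":0.8,"slide":[170,70,-10],"angular":[0,0,0]},{"hand":0.8,"slide":[200,90,-10],"angular":[0,0,0]}]'
python3 - <<'E'
from h import *
cv2.imwrite('pics/t7.png',get_image('top')[40:320,130:600,::-1])
E
```

```text
time_s: 22.2
ee_pos: [0.4991, 0.3685, 0.021]
tcp_rot: [[-0.987, -0.163, 0.002], [-0.163, 0.987, 0.001], [-0.002, 0.001, -1.0]]
wrist_force: [-0.7, 0.5, -0.8]
width: 0.0428
gripper_force: 54.0
time_s: 22.7
ee_pos: [0.499, 0.3684, 0.0207]
tcp_rot: [[-0.987, -0.163, 0.002], [-0.163, 0.987, 0.001], [-0.002, 0.001, -1.0]]
wrist_force: [0.1, -0.1, -1.0]
width: 0.0685
gripper_force: 0.0
time_s: 23.2
ee_pos: [0.4985, 0.3681, 0.2127]
tcp_rot: [[-0.987, -0.163, 0.002], [-0.163, 0.987, 0.001], [-0.002, 0.001, -1.0]]
wrist_force: [0.9, 0.4, 0.1]
width: 0.0686
gripper_force: 0.0
time_s: 23.7
ee_pos: [0.2845, 0.4244, 0.2208]
tcp_rot: [[-0.987, -0.163, 0.002], [-0.163, 0.987, 0.001], [-0.002, 0.001, -1.0]]
wrist_force: [0.1, 0.2, 0.7]
width: 0.0684
gripper_force: 0.0
```

View pics/t7.png

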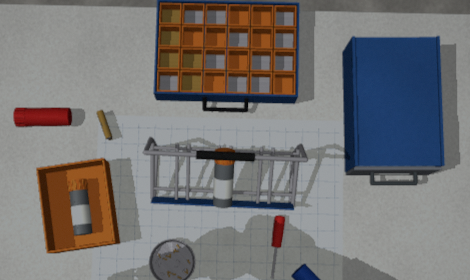

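The top view shows the tube in the tub at (78,207), the part-used tube still in the rack at (223,180), the drawer shut and the bystanders where they started. One numeric check on the drawer before I hand in.

```bash
python3 - <<'E'
from h import *
I=get_image("top");g=cv2.cvtColor(I,cv2.COLOR_RGB2GRAY)
print(g[195:235,524].tolist())
S=R.from_euler('z',.034).as_matrix()
for x in(-.039,-.034,-.029):
  X=np.array([.606,-.365,0])+S@np.array([x,0,.058]);c=camera_info("top");q=c["pose"];p=q[:3,:3].T@(X-q[:3,3]);print(x,c["cx"]+c["fx"]*p[0]/-p[2],c["cy"]-c["fy"]*p[1]/-p[2])
E
```

```text
[57, 56, 57, 56, 57, 56, 56, 58, 57, 58, 67, 81, 90, 95, 82, 54, 41, 41, 91, 97, 119, 150, 147, 143, 123, 91, 67, 51, 53, 49, 115, 150, 147, 148, 149, 150, 149, 149, 151, 149]
-0.039 523.6873780875744 224.2524117420681
-0.034 523.6105630059076 222.11350240873975
-0.029 523.5338015504375 219.976086292244
```

```bash
python3 -c "
from rig import *
print(sign_off())"
```

```text
the job is handed in; nothing more can be done
None
```

Job handed in at about 24 s of the 72 s allowed: the full tube (5.2 N) lies in the shut drawer, the empty one (about 1.1 N) lies in the tub, and the middle tube, part-used by elimination rather than weighed, was left untouched in its cradle; `sign_off()` gave no verdict.

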